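# Close a detector box: line up the quarter-turn stud and hold the cover shut

### The arm

A 7-joint arm with a two-finger parallel gripper is mounted at the origin on a cart in front of the work surface, level with it; the furniture and walls round the work are solid. World frame = base frame: x ahead of the robot, y to its left, z up, the work surface at z = 0. Lengths are in m, angles in rad, forces in N, time in s.
With the tool pointing down it reaches from about 0.4 to 0.85 m from the base axis. Payload 10.4 kg.
Tool frame: the origin (TCP) lies midway between the tips of the shut fingers; the grasp point (between the pads) lies 19 mm behind it; z points along the fingers, y is the direction in which the jaws open and shut (so a half turn about z gives the same grasp; the last joint's range is limited). The gripper opens to 87 mm and grips with 3 to 60 N. Pads are 19 mm wide; open, the fingers measure 117 mm over their backs; the gripper's body (75 mm by 190 mm) begins 51 mm behind the grasp point.
Start: joints at [-1.167, 0.332, -0.065, 1.46, 0.022, 1.35, -0.088], TCP at [0.259, 0.569, 0.223] pointing down, gripper open.
Joint ranges: [-2.6, 2.6], [-0.5, 2.12], [-1.47, 1.34], [0.16, 2.42], [-1.27, 4.41], [0.06, 2.06], [-2.6, 2.6]. Speed limits (rad/s): [2.22, 2.22, 2.79, 2.79, 3.14, 3.14, 3.14].

### API

Orientations are given as a unit quaternion [x, y, z, w].
In Python, from bench import r gives the robot as it stands.
- The arm moves only by the tool step_arm, never from a script. Its argument "increments" is a list of rows, each a list of 2 entries, a list of its own where there are three numbers: the shift along the tool's x, y, z in m, then the turn, a rotation vector about the tool's x, y, z in rad. A call has 1 to 5 rows; each row is the pose to reach, as a shift and turn from the pose measured when the call began, along the tool's axes at that moment; what a row does not reach only later rows make up. A row lasts 1/10 s, in which the tool goes at most 50 mm and 8.59 degrees, less where a joint would pass 70% of its speed; a pose out of reach is approached as far as the arm can. A call with a gripper value outside its range is refused whole. "hand" is the closure, from -1 (fully open) to 1 (shut), so that 0 is half open, set as the call begins (left out, the last holds). The fingers move at their own pace and stop on an object; "grip_force" is the grip in N (left out, the last holds). Time passes only in rows, so rows that repeat a pose let the fingers close. It gives the time, the measured TCP pose, the force and the opening at its end, in the units of the state.
- r.read_state(): the state, without advancing time (a new reading comes with each control period).
- r.camera(name): name is "side" or "top"; returns a dict with "pixels" (420x560x3 uint8, blue, green, red), "camera_matrix" (3x3 intrinsics, pixels), "extrinsics" (4x4, takes a point from camera to world coordinates). Camera axes: x right, y up, looking along -z (the intrinsics and any distortion apply to the point x, -y, -z); pixel columns grow to the right and rows downward; lengths in m; the calibration is good to about 2 mm. A picture is of the moment at which its call begins. There is no depth.
- r.close_job(): hands the job in, once; it reports no verdict.
The state is a dict: "time": time; "joint_positions": joint angles; "joint_vel": joint speeds; "joint_torque": joint torques, N m; "ee_pos": TCP position; "eef_rot": TCP orientation; "ft_force": force on the tool from outside, world axes, zero at the start; "torque": the same for the moment, N m; "width": finger opening in m.
Only numpy, scipy, OpenCV 4.12 (cv2) and the standard library are available. Lean on these libraries where they do the work, as an engineer would, in place of code of your own. Each camera call takes 0.05 s, during which the arm holds its last target.

### The job

Close the half-open hinged cover of the light-tight detector box gently, without slamming or forcing it: swing it down and turn its black quarter-turn fastener until the wing lines up with the two red index marks on the cover, so that the stud's cross-pin can drop through the slot in the box. Then press the cover right down onto the rim, flush, against the springy foam seal, and finish while still pressing it shut, because a short dark reading is taken now. Leave the fastener lined up, not locked (the box is opened again right after), and do not disturb the four loose things standing and lying round the box.

Things in the scene. Friction and masses are not known exactly. Their poses are not given: they have to be found in the camera images.
- housing: dark grey metal detector box, fixed, 150 mm deep (x) by 180 mm wide (y), rim 80 mm above the desk. Origin: centre of its underside; x points from front to back, y to its left, z up. The cover's hinge axis runs along y at x = +79 mm, z = 82 mm. A beam port sticks out 24 mm on the left side, ribs 10 mm on the right, sockets 11 mm at the front.
- slot (a point): centre of the receptacle slot, 30 mm long (along y) by 10 mm wide, in the top face of a 4 mm steel plate fixed inside the box's front wall, 70 mm above the desk; axes as the housing's. The fastener's cross-pin drops through it only when parallel to it (within about 0.13 rad).
- cover: light grey flat cover plate, 4 mm thick, 182 mm wide (y). Origin on the hinge axis, mid-thickness; axes as the housing's when shut. It reaches from x = -4 to -162 mm (front edge); top face z = +2 mm, free to be pushed anywhere (only 1 mm ribs and screws stand up). Fastener axis: x = -124 mm, y = 0; two red index marks lie along y, 31 mm to either side of it.
- cover_hinge (a joint): cover angle, rad: 0 shut on the rigid rim, grows as the front edge swings up and back; starts 0.3 to 0.6. Balanced by a spring, it stays where left and takes about 1 N to push. With the cross-pin across the slot it stops at 0.10. Lined up, it goes on; foam pushes back from 0.04, with about 5 N at the fastener's distance when shut (below 0.008). Let go, it springs up to about 0.04.
- fastener (a joint): angle of the quarter-turn fastener, rad: 0 lined up (wing and cross-pin parallel to cover y and to the slot, wing pointing at the red marks), positive anticlockwise seen from above; starts 0.75 to 1.45. Stays where left (friction 0.05 N m). Beyond the slot the pin could be turned on to lock; not wanted here: it must end within 0.35 of 0.
- wing (a point): grip point on the fastener's axis, 18 mm above the cover's top face; z away from the cover, wing along y. Black wing head: 9 mm thick, 34 mm long, 2 to 27 mm above the cover, red line along its top; round its foot a disc of 17 mm radius, 2 mm high, and a hub of 9.5 mm radius, 10 mm high. The cross-pin below the cover is 26 mm long, 4 mm thick, parallel to the wing.
- cover_edge (a point): middle of the cover's front edge, on its top face, 162 mm from the hinge axis; moves with the cover
- spare_objective: white microscope objective with a green ring, 27 mm wide, 50 mm high, standing to the left of the box; origin at the centre of its underside; to be left alone
- optical_post: plain steel post, 13 mm thick, 61 mm high, standing to the left of the box; origin at the centre of its underside; to be left alone
- dropper_bottle: brown dropper bottle with black top, 33 mm wide, 94 mm high, standing to the right of the box; origin at the centre of its underside; to be left alone
- tweezers: steel tweezers, 120 mm long (y), 12 mm wide, 8 mm high, lying in front of the box; origin at the centre of the underside; to be left alone

How it is judged:
On the way, in this order (a step that is already met when the one before it is completed fails the run):
1. the fastener is turned until it lines up with the index marks (value of joint fastener between -0.17 and 0.17 rad), for 0.2 s.
2. the robot presses the cover shut on the rim (value of joint cover_hinge below 0.008 rad and contact force between cover and housing above 1 N and contact force between any of the fingers, the arm and cover above 1.5 N), for 0.2 s.
At the end, for the whole second after the job is handed in: The robot still presses on the cover (over 1.5 N); the cover is at rest, shut within 0.008 rad (1.3 mm at its front edge) and pressed on the box (rim and seal) with over 1 N; the fastener is lined up within 0.35 rad; the four loose things are within 30 mm of their first places (all of step 2 and value of joint fastener between -0.35 and 0.35 rad and velocity of joint cover_hinge between -0.05 and 0.05 rad/s and distance of each of spare_objective, optical_post, dropper_bottle, tweezers from where it was at the start of the episode below 0.03 m); the arm keeps its last pose, push and grip.
It fails at once if cover or stud forced or slammed on the box with more than 40 N (contact force between cover and housing above 40 N).
It fails at once if the spare objective moved by more than 30 mm or tipped (distance of spare_objective from where it was at the start of the episode above 0.03 m or angle between spare_objective's own z axis and vertical above 0.5 rad).
It fails at once if the optical post moved by more than 30 mm or tipped (distance of optical_post from where it was at the start of the episode above 0.03 m or angle between optical_post's own z axis and vertical above 0.5 rad).
It fails at once if the dropper bottle moved by more than 30 mm or tipped (distance of dropper_bottle from where it was at the start of the episode above 0.03 m or angle between dropper_bottle's own z axis and vertical above 0.5 rad).
It fails at once if the tweezers moved by more than 30 mm or tipped (distance of tweezers from where it was at the start of the episode above 0.03 m or angle between tweezers's own z axis and vertical above 0.5 rad).
It also fails if it takes over 45 s, if anything falls off the work surface, if the arm or the gripper's body presses on something with over 40 N, if the wrist force passes 120 N, or if a joint passes its speed limit or range.

## Working session

There is one attempt and no reset: what is moved stays moved. The work goes in short steps, Python scripts to look and compute and a tool call to move; the robot and the scene stay as the last step left them, time stands still between calls to the robot, and variables do not carry over. Pictures are saved under pics/ and viewed, and the job is handed in when it is done.

Besides the shell and the picture viewer there is one more tool, called after "Call:" in YAML: its name, and indented under it one key for each argument. step_arm: Moves the arm, as the interface text tells. Its arguments: {"type":"object","properties":{"increments":{"type":"array"},"hand":{"type":"number"},"grip_force":{"type":"number"}},"required":["increments"]}

```bash
mkdir -p pics; ls
python3 - <<'E'
from bench import r
import cv2,numpy as np
s=r.read_state(); print({k:np.round(v,3).tolist() for k,v in s.items()})
for n in("side","top"):
    c=r.camera(n); cv2.imwrite(f"pics/{n}0.png",c["pixels"]); print(n,c["camera_matrix"],np.round(c["extrinsics"],4)); print(c.keys())
    np.savez(f"pics/{n}0.npz",**{k:v for k,v in c.items()})
E
```

```text
pics
{'time': 0.0, 'joint_positions': [-1.167, 0.333, -0.065, 1.461, 0.022, 1.35, -0.088], 'joint_vel': [-0.001, 0.002, 0.001, -0.001, 0.003, 0.0, -0.001], 'joint_torque': [-0.001, -62.324, 0.024, -38.99, -0.061, 0.04, 0.0], 'ee_pos': [0.259, 0.569, 0.222], 'eef_rot': [0.212, 0.977, -0.001, -0.0], 'ft_force': [-0.356, 0.768, -0.472], 'torque': [-0.043, -0.02, -0.019], 'width': 0.087}
side [[443.89093262   0.         287.84505348]
 [  0.         443.89093262 209.71461681]
 [  0.           0.           1.        ]] [[ 0.9     0.2246 -0.3735  0.1954]
 [-0.4354  0.4249 -0.7937 -0.6283]
 [-0.0196  0.8769  0.4802  0.5021]
 [ 0.      0.      0.      1.    ]]
dict_keys(['pixels', 'camera_matrix', 'extrinsics'])
top [[387.10817746   0.         279.84164952]
 [  0.         387.10817746 216.55711762]
 [  0.           0.           1.        ]] [[ 8.000e-04  9.856e-01 -1.693e-01  3.943e-01]
 [-9.997e-01 -3.500e-03 -2.540e-02  5.830e-02]
 [-2.560e-02  1.693e-01  9.852e-01  9.266e-01]
 [ 0.000e+00  0.000e+00  0.000e+00  1.000e+00]]
dict_keys(['pixels', 'camera_matrix', 'extrinsics'])
```

View pics/side0.png

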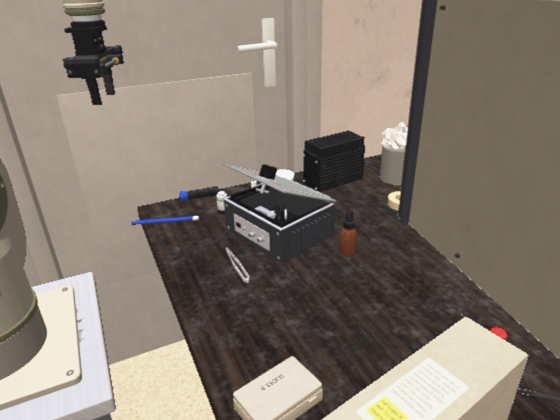

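View pics/top0.png

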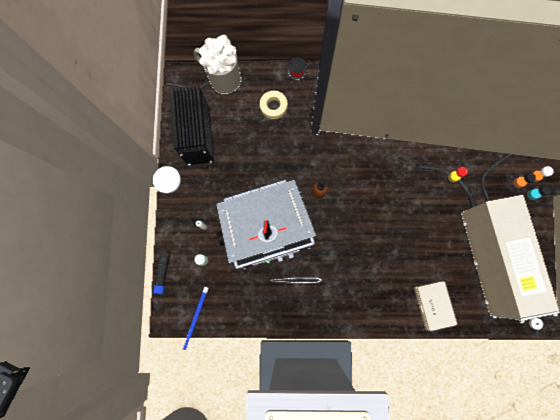

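Run:
```python
import cv2
a=cv2.imread("pics/top0.png")[160:310,170:370]; cv2.imwrite("pics/top0z.png",cv2.resize(a,None,fx=4,fy=4,interpolation=cv2.INTER_CUBIC))
a=cv2.imread("pics/side0.png")[150:290,195:375]; cv2.imwrite("pics/side0z.png",cv2.resize(a,None,fx=4,fy=4,interpolation=cv2.INTER_CUBIC))
```

```text
(no output)
```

View pics/top0z.png

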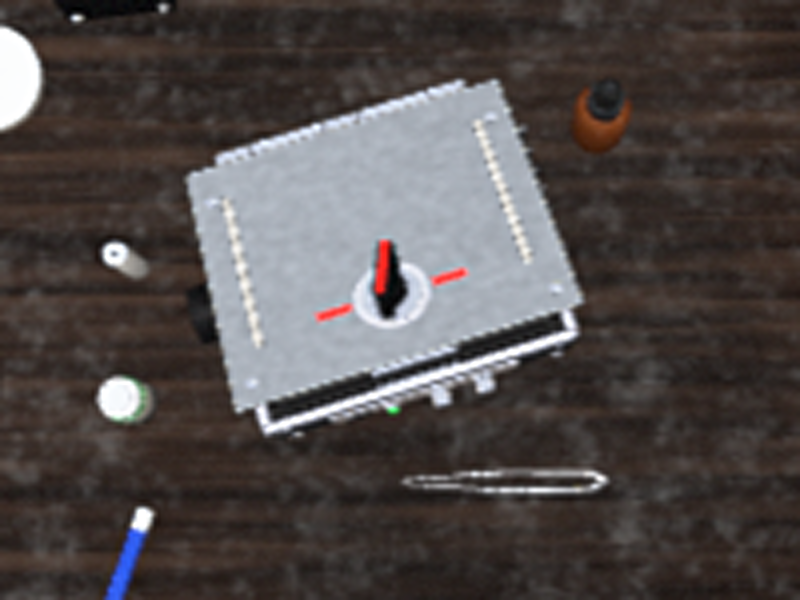

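View pics/side0z.png

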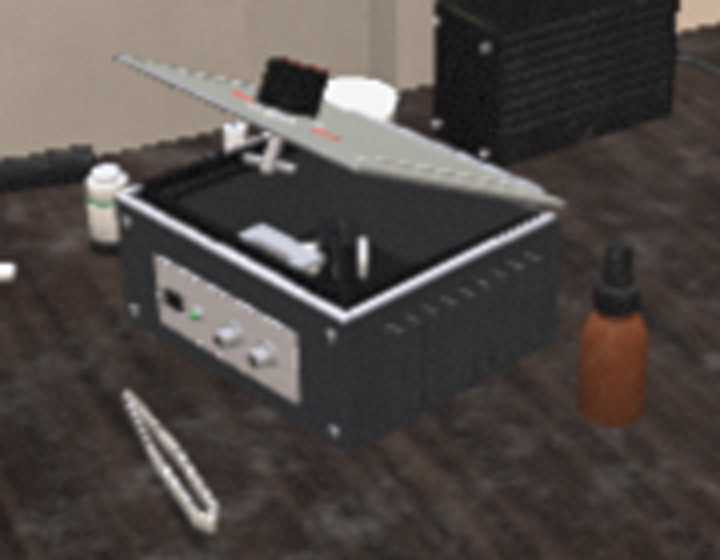

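```bash
cat > h.py <<'E'
import numpy as np,cv2
from scipy.optimize import least_squares
from scipy.spatial.transform import Rotation as R
def cam(n,i=0): return np.load(f"pics/{n}{i}.npz")
def proj(c,P):
    E=np.linalg.inv(c["extrinsics"]); p=np.asarray(P)@E[:3,:3].T+E[:3,3]; K=c["camera_matrix"]
    return np.c_[K[0,0]*p[:,0]/-p[:,2]+K[0,2], K[1,1]*-p[:,1]/-p[:,2]+K[1,2]]
def house(q,P): # q x,y,yaw
    return R.from_euler('z',q[2]).apply(np.asarray(P,float))+[q[0],q[1],0]
def cover(q,th,P): # cover-> world ; positive raises the front (-x) edge
    return house(q,R.from_euler('y',th).apply(np.asarray(P,float))+[.079,0,.082])
def fast(q,th,ph,P):
    return cover(q,th,R.from_euler('z',ph).apply(np.asarray(P,float))+[-.124,0,.002])
E
python3 - <<'E'
from h import *
T,S=cam("top"),cam("side")
tz=lambda L:(np.array(L,float)+.5)/4-.5+[170,160]
sz=lambda L:(np.array(L,float)+.5)/4-.5+[195,150]
ct=tz([(240,410),(580,300),(188,176),(497,82),(335,312),(450,277)]);Ct=[(-.162,.091,.002),(-.162,-.091,.002),(-.004,.091,.002),(-.004,-.091,.002),(-.124,.031,.002),(-.124,-.031,.002)]
rt=tz([(265,432),(577,333)]);Rt=[(-.075,.09,.08),(-.075,-.09,.08)]
cs=sz([(115,55),(352,165),(563,203)]);Cs=[(-.162,.091,.002),(-.162,-.091,.002),(-.004,-.091,.002)]
rs=sz([(122,193),(345,318),(553,213)]);Rs=[(-.075,.09,.08),(-.075,-.09,.08),(.075,-.09,.08)]
def f(v):
    q,th=v[:3],v[3]
    return np.concatenate([(proj(T,cover(q,th,Ct))-ct).ravel(),(proj(T,house(q,Rt))-rt).ravel(),(proj(S,cover(q,th,Cs))-cs).ravel(),(proj(S,house(q,Rs))-rs).ravel()])
s=least_squares(f,[.4,.1,.28,.4],loss='soft_l1'); print(s.x.round(4)); print(f(s.x).reshape(-1,2).round(1).tolist())
q,th=s.x[:3],s.x[3]
np.save("pose.npy",s.x)
for ph in np.arange(.7,1.5,.1):
    P=[(0,.017,.027),(0,-.017,.027),(0,.017,.002),(0,-.017,.002)]
    print(round(ph,1),((proj(T,fast(q,th,ph,P))-[170,160])*4).round().tolist(),((proj(S,fast(q,th,ph,P))-[195,150])*4).round().tolist())
print(fast(q,th,0,[(0,0,0.0),(0,0,.018),(0,0,.027)]))
print(fast(q,0,0,[(0,0,0.0),(0,0,.018)]), cover(q,0,[(-.162,0,.002)]))
# loose items
def bp(c,px,z):
    K=c["camera_matrix"];E=c["extrinsics"];d=E[:3,:3]@np.array([(px[0]-K[0,2])/K[0,0],-(px[1]-K[1,2])/K[1,1],-1]);o=E[:3,3];return (o+d*(z-o[2])/d[2]).round(3)
for n,p,z in [("post",(113,252),.061),("obj",(122,399),.05),("bottle",(606,98),.094),("twL",(404,481),.004),("twR",(606,481),.004)]: print(n,bp(T,tz([p])[0],z))
E
```

```text
[0.5239 0.1132 0.3003 0.4639]
[[-1.6, 0.2], [0.7, 0.6], [-0.8, -0.5], [-0.1, -0.9], [-0.4, 0.5], [-0.3, 0.3], [-0.6, 0.8], [0.2, 1.0], [0.2, -0.3], [1.9, 0.3], [1.4, 0.1], [-1.9, 0.5], [0.2, 1.1], [3.0, 0.1]]
0.7 [[360.0, 290.0], [400.0, 241.0], [369.0, 317.0], [408.0, 268.0]] [[267.0, 52.0], [334.0, 74.0], [252.0, 101.0], [318.0, 123.0]]
0.8 [[363.0, 292.0], [397.0, 240.0], [372.0, 318.0], [405.0, 267.0]] [[267.0, 52.0], [334.0, 74.0], [252.0, 101.0], [318.0, 123.0]]
0.9 [[366.0, 293.0], [394.0, 239.0], [375.0, 319.0], [402.0, 266.0]] [[267.0, 53.0], [334.0, 74.0], [252.0, 102.0], [318.0, 122.0]]
1.0 [[369.0, 294.0], [391.0, 238.0], [378.0, 320.0], [399.0, 265.0]] [[268.0, 53.0], [333.0, 73.0], [252.0, 102.0], [318.0, 122.0]]
1.1 [[372.0, 294.0], [388.0, 237.0], [381.0, 321.0], [396.0, 265.0]] [[268.0, 54.0], [332.0, 72.0], [253.0, 103.0], [317.0, 121.0]]
1.2 [[375.0, 294.0], [384.0, 237.0], [385.0, 321.0], [393.0, 265.0]] [[269.0, 54.0], [331.0, 72.0], [254.0, 104.0], [316.0, 120.0]]
1.3 [[379.0, 294.0], [381.0, 237.0], [388.0, 321.0], [390.0, 265.0]] [[271.0, 55.0], [330.0, 71.0], [255.0, 104.0], [314.0, 119.0]]
1.4 [[382.0, 294.0], [378.0, 238.0], [391.0, 320.0], [387.0, 265.0]] [[273.0, 56.0], [328.0, 70.0], [257.0, 105.0], [313.0, 118.0]]
[[0.49424932 0.10405853 0.1392667 ]
 [0.50194225 0.10644054 0.15536468]
 [0.50578871 0.10763155 0.16341367]]
[[0.48087803 0.09991828 0.084     ]
 [0.48087803 0.09991828 0.102     ]] [[0.44457832 0.08867855 0.084     ]]
post [0.53  0.267 0.061]
obj [0.447 0.262 0.05 ]
bottle [ 0.61  -0.011  0.094]
twL [0.402 0.104 0.004]
twR [ 0.402 -0.015  0.004]
```

```bash
cat >> h.py <<'E'
def toolR(q,th,ph): # tool y = fastener x axis (jaw), z = -normal
    M=R.from_euler('z',q[2])*R.from_euler('y',th)*R.from_euler('z',ph)
    A=M.as_matrix(); 
    return R.from_matrix(np.c_[A[:,1],A[:,0],-A[:,2]])
def plan(s,p,Rt,v=.04,w=.14,flip=None):
    """print the increments from the measured pose to (p,Rt)"""
    R0=R.from_quat(s["eef_rot"]); best=None
    for k in ((0,np.pi) if flip is None else (flip*np.pi,)):
        d=(R0.inv()*Rt*R.from_euler('z',k)).as_rotvec()
        if best is None or np.linalg.norm(d)<np.linalg.norm(best): best=d
    t=R0.inv().apply(np.asarray(p)-s["ee_pos"]); 
    n=int(np.ceil(max(np.linalg.norm(t)/v,np.linalg.norm(best)/w,1)))
    print("rows",n,"shift",t.round(4).tolist(),"rot",best.round(3).tolist())
    print([[ (t*i/n).round(4).tolist(),(best*i/n).round(3).tolist()] for i in range(1,n+1)])
E
python3 - <<'E'
from h import *
from bench import r
v=np.load("pose.npy"); s=r.read_state()
q=v[:3]
c=fast(q,v[3],0,[(0,0,0)])[0]
plan(s,[c[0],c[1],.26],toolR(q,.16,1.27))
E
```

```text
rows 14 shift [-0.4068, -0.3254, -0.0377] rot [0.078, 0.14, -0.425]
[[[-0.0291, -0.0232, -0.0027], [0.006, 0.01, -0.03]], [[-0.0581, -0.0465, -0.0054], [0.011, 0.02, -0.061]], [[-0.0872, -0.0697, -0.0081], [0.017, 0.03, -0.091]], [[-0.1162, -0.093, -0.0108], [0.022, 0.04, -0.122]], [[-0.1453, -0.1162, -0.0135], [0.028, 0.05, -0.152]], [[-0.1744, -0.1394, -0.0162], [0.033, 0.06, -0.182]], [[-0.2034, -0.1627, -0.0189], [0.039, 0.07, -0.213]], [[-0.2325, -0.1859, -0.0216], [0.045, 0.08, -0.243]], [[-0.2615, -0.2092, -0.0242], [0.05, 0.09, -0.273]], [[-0.2906, -0.2324, -0.0269], [0.056, 0.1, -0.304]], [[-0.3196, -0.2557, -0.0296], [0.061, 0.11, -0.334]], [[-0.3487, -0.2789, -0.0323], [0.067, 0.12, -0.365]], [[-0.3778, -0.3021, -0.035], [0.072, 0.13, -0.395]], [[-0.4068, -0.3254, -0.0377], [0.078, 0.14, -0.425]]]
```

Call:
step_arm:
  increments:
    - [[-0.03,-0.024,-0.015],[0,0,0]]
    - [[-0.06,-0.048,-0.03],[0.01,0.02,-0.06]]
    - [[-0.09,-0.072,-0.03],[0.02,0.03,-0.09]]
    - [[-0.12,-0.096,-0.03],[0.022,0.04,-0.12]]
    - [[-0.15,-0.12,-0.03],[0.028,0.05,-0.15]]
  hand: -1

```text
time: 0.6
ee_pos: [0.3459, 0.3957, 0.2518]
eef_rot: [0.137, 0.99, -0.009, -0.028]
ft_force: [0.7, 0.1, -0.2]
width: 0.087
```

```bash
cat > st.py <<'E'
from h import *
from bench import r
s=r.read_state(); print({k:np.round(s[k],4).tolist() for k in s if k not in("joint_vel","joint_torque")})
v=np.load("pose.npy"); q=v[:3]
E
python3 - <<'E'
from st import *
c=fast(q,v[3],0,[(0,0,0)])[0]
plan(s,[c[0],c[1],.26],toolR(q,.16,1.27))
E
```

```text
{'time': 0.6, 'joint_positions': [-0.9292, 0.1337, 0.018, 1.642, -0.0422, 1.4095, 0.3914], 'ee_pos': [0.3459, 0.3957, 0.2518], 'eef_rot': [0.1373, 0.9901, -0.0091, -0.0278], 'ft_force': [0.6688, 0.0986, -0.229], 'torque': [-0.0081, -0.1568, -0.0041], 'width': 0.087}
rows 9 shift [-0.2215, -0.2405, -0.0137] rot [0.05, 0.089, -0.274]
[[[-0.0246, -0.0267, -0.0015], [0.006, 0.01, -0.03]], [[-0.0492, -0.0534, -0.003], [0.011, 0.02, -0.061]], [[-0.0738, -0.0802, -0.0046], [0.017, 0.03, -0.091]], [[-0.0985, -0.1069, -0.0061], [0.022, 0.04, -0.122]], [[-0.1231, -0.1336, -0.0076], [0.028, 0.05, -0.152]], [[-0.1477, -0.1603, -0.0091], [0.033, 0.06, -0.183]], [[-0.1723, -0.1871, -0.0106], [0.039, 0.07, -0.213]], [[-0.1969, -0.2138, -0.0122], [0.044, 0.08, -0.244]], [[-0.2215, -0.2405, -0.0137], [0.05, 0.089, -0.274]]]
```

Call:
step_arm:
  increments:
    - [[-0.025,-0.027,-0.0015],[0.006,0.01,-0.03]]
    - [[-0.05,-0.054,-0.003],[0.011,0.02,-0.06]]
    - [[-0.074,-0.08,-0.0045],[0.017,0.03,-0.09]]
    - [[-0.1,-0.107,-0.006],[0.022,0.04,-0.12]]
    - [[-0.123,-0.134,-0.0075],[0.028,0.05,-0.15]]

```text
time: 1.1
ee_pos: [0.4287, 0.2316, 0.2561]
eef_rot: [0.062, 0.996, -0.018, -0.055]
ft_force: [0.0, 0.7, 0.3]
width: 0.0872
```

Run:
```python
from st import *
c=fast(q,v[3],0,[(0,0,0)])[0]
plan(s,[c[0],c[1],.23],toolR(q,.16,1.27))
```

```text
{'time': 1.1, 'joint_positions': [-0.7155, 0.0951, 0.1642, 1.6815, -0.0509, 1.4773, 0.9027], 'ee_pos': [0.4287, 0.2316, 0.2561], 'eef_rot': [0.0621, 0.9964, -0.0175, -0.0554], 'ft_force': [0.0369, 0.6852, 0.3], 'torque': [0.0338, -0.1419, -0.0483], 'width': 0.0872}
rows 4 shift [-0.0836, -0.1174, 0.0221] rot [0.022, 0.039, -0.123]
[[[-0.0209, -0.0294, 0.0055], [0.005, 0.01, -0.031]], [[-0.0418, -0.0587, 0.0111], [0.011, 0.019, -0.062]], [[-0.0627, -0.0881, 0.0166], [0.016, 0.029, -0.093]], [[-0.0836, -0.1174, 0.0221], [0.022, 0.039, -0.123]]]
```

Call:
step_arm:
  increments:
    - [[-0.021,-0.03,0.005],[0.005,0.01,-0.03]]
    - [[-0.042,-0.06,0.01],[0.011,0.019,-0.06]]
    - [[-0.063,-0.09,0.016],[0.016,0.03,-0.09]]
    - [[-0.0836,-0.1174,0.022],[0.022,0.039,-0.123]]
    - [[-0.0836,-0.1174,0.022],[0.022,0.039,-0.123]]

```text
time: 1.6
ee_pos: [0.4954, 0.099, 0.2288]
eef_rot: [0.003, 0.997, -0.025, -0.077]
ft_force: [1.2, -0.1, 0.2]
width: 0.0868
```

Run:
```python
from st import *
for n in("side","top"):
    c=r.camera(n); im=c["pixels"]; a=im[60:300,150:430] if n=="side" else im[120:300,150:390]
    cv2.imwrite(f"pics/{n}1z.png",cv2.resize(a,None,fx=2.8,fy=2.8,interpolation=cv2.INTER_CUBIC))
c=fast(q,v[3],0,[(0,0,0)])[0]; print(c)
for th in (v[3],.16):
  c=fast(q,th,0,[(0,0,0)])[0]; plan(s,c+[0,0,.008],toolR(q,.16,1.27))
```

```text
{'time': 1.6, 'joint_positions': [-0.5393, 0.1893, 0.2857, 1.6452, -0.0443, 1.4774, 1.3175], 'ee_pos': [0.4954, 0.099, 0.2288], 'eef_rot': [0.0035, 0.9967, -0.025, -0.0774], 'ft_force': [1.1627, -0.071, 0.2294], 'torque': [0.0828, -0.1633, -0.0221], 'width': 0.0868}
[0.49424932 0.10405853 0.1392667 ]
rows 3 shift [-0.0114, 0.0092, 0.0804] rot [-0.002, -0.002, -0.007]
[[[-0.0038, 0.0031, 0.0268], [-0.001, -0.001, -0.002]], [[-0.0076, 0.0061, 0.0536], [-0.002, -0.001, -0.004]], [[-0.0114, 0.0092, 0.0804], [-0.002, -0.002, -0.007]]]
rows 3 shift [-0.0055, 0.0074, 0.1174] rot [-0.002, -0.002, -0.007]
[[[-0.0018, 0.0025, 0.0391], [-0.001, -0.001, -0.002]], [[-0.0037, 0.0049, 0.0783], [-0.002, -0.001, -0.004]], [[-0.0055, 0.0074, 0.1174], [-0.002, -0.002, -0.007]]]
```

View pics/side1z.png

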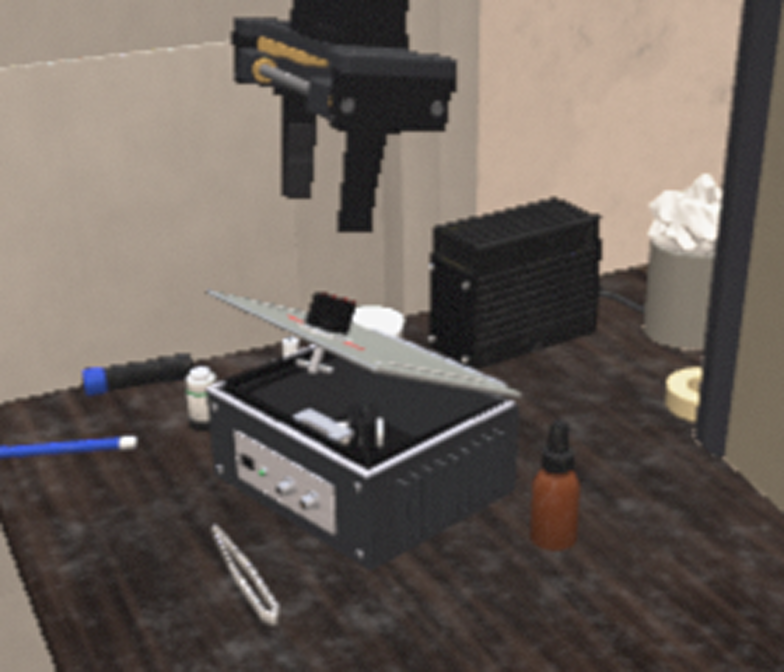

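View pics/top1z.png

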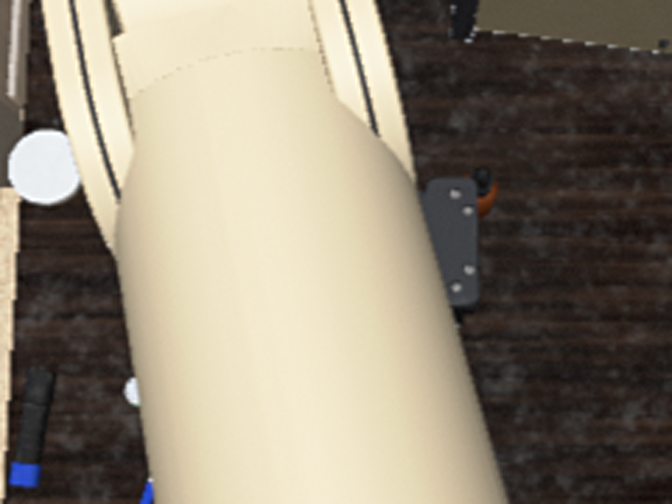

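Call:
step_arm:
  increments:
    - [[-0.003,0.003,0.02],[0,0,0]]
    - [[-0.006,0.006,0.04],[0,0,-0.004]]
    - [[-0.009,0.009,0.06],[0,0,-0.006]]
    - [[-0.01,0.009,0.07],[0,0,-0.007]]
    - [[-0.011,0.009,0.078],[0,0,-0.007]]

```text
time: 2.2
ee_pos: [0.4926, 0.1097, 0.1501]
eef_rot: [-0.003, 0.997, -0.024, -0.077]
ft_force: [-0.2, -0.1, -0.1]
width: 0.0868
```

Run:
```python
from st import *
for n in("side",):
    c=r.camera(n); im=c["pixels"]; a=im[110:270,190:350]
    cv2.imwrite(f"pics/{n}2z.png",cv2.resize(a,None,fx=3.7,fy=3.7,interpolation=cv2.INTER_CUBIC))
for th in (v[3],.16):
  c=fast(q,th,0,[(0,0,0)])[0]; plan(s,c+[0,0,.0],toolR(q,.16,1.27))
```

```text
{'time': 2.2, 'joint_positions': [-0.5416, 0.2482, 0.2701, 1.7464, -0.0635, 1.3183, 1.3232], 'ee_pos': [0.4926, 0.1097, 0.1501], 'eef_rot': [-0.0028, 0.9967, -0.0236, -0.0773], 'ft_force': [-0.1726, -0.0837, -0.1103], 'torque': [0.0643, -0.1307, 0.0185], 'width': 0.0868}
rows 1 shift [-0.0033, -0.0051, 0.0107] rot [-0.0, -0.002, 0.006]
[[[-0.0033, -0.0051, 0.0107], [-0.0, -0.002, 0.006]]]
rows 2 shift [0.0027, -0.0069, 0.0478] rot [-0.0, -0.002, 0.006]
[[[0.0013, -0.0035, 0.0239], [-0.0, -0.001, 0.003]], [[0.0027, -0.0069, 0.0478], [-0.0, -0.002, 0.006]]]
```

View pics/side2z.png

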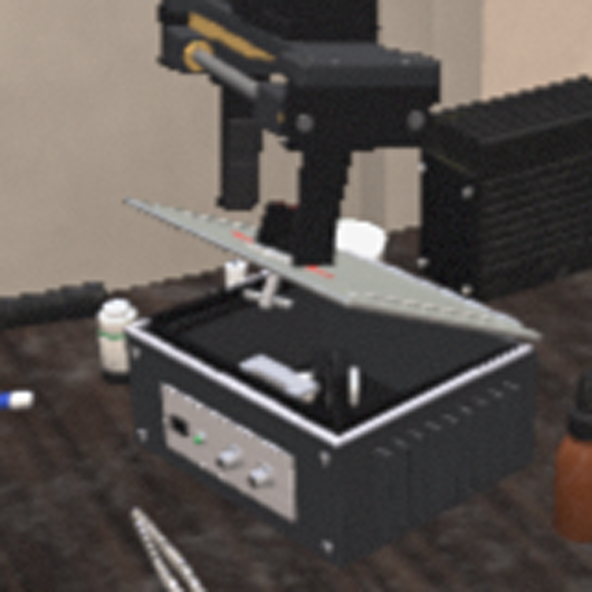

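Call:
step_arm:
  increments:
    - [[-0.001,-0.004,0.005],[0,0,0.003]]
    - [[0,-0.005,0.01],[0,0,0.006]]
    - [[0,-0.005,0.015],[0,0,0.006]]
    - [[0.001,-0.006,0.02],[0,0,0.006]]
    - [[0.0015,-0.006,0.026],[0,0,0.006]]

```text
time: 2.75
ee_pos: [0.4869, 0.1018, 0.1239]
eef_rot: [0.001, 0.997, -0.024, -0.077]
ft_force: [-0.2, -0.2, 0.6]
width: 0.0871
```

Run:
```python
from st import *
for th in (.17,):
  c=fast(q,th,0,[(0,0,0)])[0]; plan(s,c+[0,0,.0],toolR(q,.16,1.27),v=.005)
```

```text
{'time': 2.75, 'joint_positions': [-0.5337, 0.2595, 0.272, 1.7923, -0.0664, 1.2622, 1.3302], 'ee_pos': [0.4869, 0.1018, 0.1239], 'eef_rot': [0.0006, 0.9967, -0.024, -0.0775], 'ft_force': [-0.1918, -0.2471, 0.5908], 'torque': [-0.0345, -0.0569, -0.0321], 'width': 0.0871}
rows 4 shift [0.001, -0.0004, 0.0194] rot [-0.001, -0.002, -0.001]
[[[0.0003, -0.0001, 0.0049], [-0.0, -0.001, -0.0]], [[0.0005, -0.0002, 0.0097], [-0.0, -0.001, -0.0]], [[0.0008, -0.0003, 0.0146], [-0.001, -0.002, -0.0]], [[0.001, -0.0004, 0.0194], [-0.001, -0.002, -0.001]]]
```

Call:
step_arm:
  increments:
    - [[0,0,0.005],[0,0,0]]
    - [[0,0,0.01],[0,0,0]]
    - [[0,0,0.015],[0,0,0]]
    - [[0.001,0,0.019],[0,0,0]]

```text
time: 3.15
ee_pos: [0.483, 0.1009, 0.1049]
eef_rot: [0.001, 0.997, -0.024, -0.077]
ft_force: [1.0, -0.2, 1.3]
width: 0.0869
```

Run:
```python
from st import *
for n in("side",):
    c=r.camera(n); im=c["pixels"]; np.savez("pics/side3.npz",**c); a=im[130:270,190:350]
    cv2.imwrite(f"pics/{n}3z.png",cv2.resize(a,None,fx=4,fy=4,interpolation=cv2.INTER_CUBIC))
```

```text
{'time': 3.15, 'joint_positions': [-0.5323, 0.2724, 0.2696, 1.8207, -0.0704, 1.2214, 1.3328], 'ee_pos': [0.483, 0.1009, 0.1049], 'eef_rot': [0.0006, 0.9967, -0.0241, -0.0774], 'ft_force': [1.0299, -0.1662, 1.3005], 'torque': [0.0865, -0.2363, 0.0494], 'width': 0.0869}
```

View pics/side3z.png

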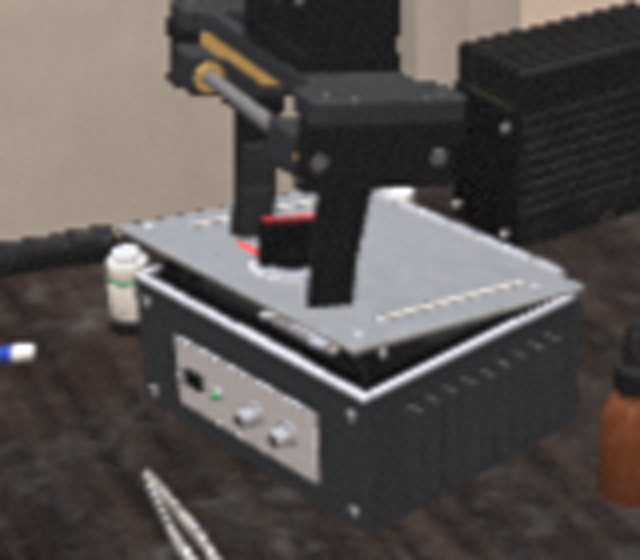

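Run:
```python
from h import *
v=np.load("pose.npy");q=v[:3];S=np.load("pics/side3.npz")
z=lambda P:((proj(S,P)-[190,130]+.5)*4-.5).round().tolist()
for th in (.12,.15,.18,.21): print(th,z(cover(q,th,[(-.162,.091,.002),(-.162,-.091,.002),(-.004,-.091,.002)])))
print(z(house(q,[(-.075,.09,.08),(-.075,-.09,.08),(.075,-.09,.08)])))
for ph in (1.1,1.2,1.3,1.4): print(ph, z(fast(q,.17,ph,[(0,.017,.027),(0,-.017,.027)])))
```

```text
0.12 [[119.0, 238.0], [355.0, 364.0], [587.0, 286.0]]
0.15 [[119.0, 229.0], [356.0, 354.0], [587.0, 286.0]]
0.18 [[119.0, 220.0], [357.0, 344.0], [587.0, 286.0]]
0.21 [[120.0, 211.0], [358.0, 334.0], [587.0, 285.0]]
[[134.0, 275.0], [366.0, 402.0], [585.0, 293.0]]
1.1 [[261.0, 216.0], [328.0, 216.0]]
1.2 [[262.0, 217.0], [327.0, 215.0]]
1.3 [[263.0, 218.0], [326.0, 214.0]]
1.4 [[264.0, 220.0], [324.0, 213.0]]
```

Run:
```python
from st import *
c=fast(q,.155,0,[(0,0,.0125)])[0]; plan(s,c,toolR(q,.155,1.28),v=.005)
```

```text
{'time': 3.2, 'joint_positions': [-0.5323, 0.2725, 0.2694, 1.8217, -0.0704, 1.221, 1.3327], 'ee_pos': [0.4825, 0.1008, 0.1044], 'eef_rot': [0.0005, 0.9967, -0.0242, -0.0778], 'ft_force': [0.252, -0.1247, -0.6897], 'torque': [0.1169, -0.1794, 0.0203], 'width': 0.0872}
rows 3 shift [-0.0002, -0.0004, -0.0112] rot [-0.002, -0.008, -0.011]
[[[-0.0001, -0.0001, -0.0037], [-0.001, -0.003, -0.004]], [[-0.0001, -0.0002, -0.0075], [-0.002, -0.005, -0.007]], [[-0.0002, -0.0004, -0.0112], [-0.002, -0.008, -0.011]]]
```

Call:
step_arm:
  increments:
    - [[0,0,-0.004],[0,0,0]]
    - [[0,0,-0.008],[0,-0.005,-0.005]]
    - [[0,0,-0.012],[0,-0.008,-0.01]]
    - [[0,0,-0.012],[0,-0.008,-0.01]]

```text
time: 3.6
ee_pos: [0.4849, 0.1016, 0.1172]
eef_rot: [-0.005, 0.997, -0.023, -0.073]
ft_force: [-0.0, -0.6, 0.1]
width: 0.0869
```

Call:
step_arm:
  increments:
    - [[0,0,0],[0,0,0]]
    - [[0,0,0],[0,0,0]]
    - [[0,0,0],[0,0,0]]
    - [[0,0,0],[0,0,0]]
    - [[0,0,0],[0,0,0]]
  hand: 1
  grip_force: 8

```text
time: 4.1
ee_pos: [0.4848, 0.1015, 0.1171]
eef_rot: [-0.005, 0.997, -0.024, -0.073]
ft_force: [-0.5, -0.6, 0.0]
width: 0.0549
```

Run:
```python
from st import *
for n in("side",):
    c=r.camera(n); im=c["pixels"]; np.savez("pics/side4.npz",**c); a=im[130:270,190:350]
    cv2.imwrite(f"pics/{n}4z.png",cv2.resize(a,None,fx=4,fy=4,interpolation=cv2.INTER_CUBIC))
```

```text
{'time': 4.1, 'joint_positions': [-0.5347, 0.2557, 0.2694, 1.8114, -0.0637, 1.2381, 1.3371], 'ee_pos': [0.4848, 0.1015, 0.1171], 'eef_rot': [-0.0046, 0.997, -0.0235, -0.0733], 'ft_force': [-0.5261, -0.5581, 0.0116], 'torque': [0.053, -0.1615, 0.0282], 'width': 0.0549}
```

View pics/side4z.png

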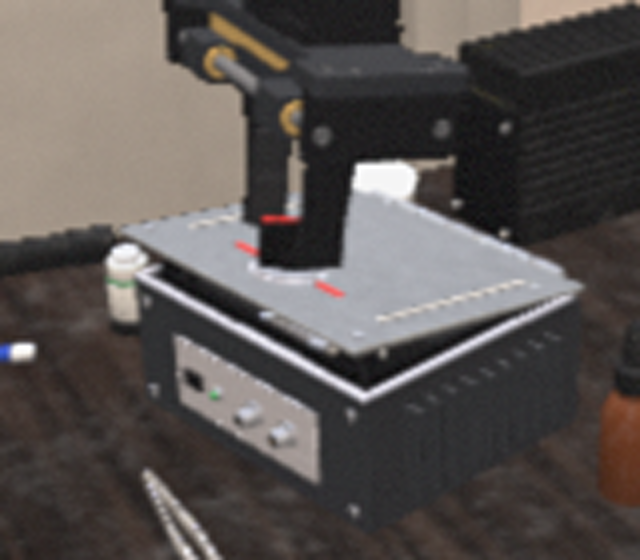

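Call:
step_arm:
  increments:
    - [[0,0,0],[0,0,0]]
    - [[0,0,0],[0,0,0]]
    - [[0,0,0],[0,0,0]]
    - [[0,0,0],[0,0,0]]
    - [[0,0,0],[0,0,0]]

```text
time: 4.65
ee_pos: [0.4849, 0.1016, 0.1171]
eef_rot: [-0.005, 0.997, -0.023, -0.073]
ft_force: [0.1, 0.8, 0.1]
width: 0.011
```

Call:
step_arm:
  increments:
    - [[0,0,0],[0,0,0]]
    - [[0,0,0],[0,0,0]]
    - [[0,0,0],[0,0,0]]
    - [[0,0,0],[0,0,0]]
  grip_force: 15

```text
time: 5.05
ee_pos: [0.4849, 0.1017, 0.1171]
eef_rot: [-0.005, 0.997, -0.023, -0.073]
ft_force: [-0.9, 1.2, -0.8]
width: 0.0091
```

Run:
```python
from st import *
for n in("side",):
    c=r.camera(n); im=c["pixels"]; np.savez("pics/side5.npz",**c); a=im[130:270,190:350]
    cv2.imwrite(f"pics/{n}5z.png",cv2.resize(a,None,fx=4,fy=4,interpolation=cv2.INTER_CUBIC))
T=R.from_quat(s["eef_rot"]).as_matrix(); print("jaw angle",np.arctan2(T[1,1],T[0,1]), "ph",np.arctan2(T[1,1],T[0,1])-q[2])
for ph in (.65,0): c=fast(q,.155,0,[(0,0,.0125)])[0]; plan(s,c,toolR(q,.155,ph),w=.12)
```

```text
{'time': 5.05, 'joint_positions': [-0.5348, 0.2557, 0.2692, 1.8113, -0.0638, 1.2381, 1.3371], 'ee_pos': [0.4849, 0.1017, 0.1171], 'eef_rot': [-0.0047, 0.997, -0.0234, -0.0732], 'ft_force': [-0.9462, 1.2044, -0.8018], 'torque': [0.3407, -0.1366, -0.0485], 'width': 0.0091}
jaw angle 1.5836867833793415 ph 1.2834123495155068
rows 6 shift [0.0002, -0.0006, 0.0017] rot [-0.001, 0.002, 0.63]
[[[0.0, -0.0001, 0.0003], [-0.0, 0.0, 0.105]], [[0.0001, -0.0002, 0.0006], [-0.0, 0.001, 0.21]], [[0.0001, -0.0003, 0.0009], [-0.001, 0.001, 0.315]], [[0.0001, -0.0004, 0.0012], [-0.001, 0.001, 0.42]], [[0.0001, -0.0005, 0.0014], [-0.001, 0.002, 0.525]], [[0.0002, -0.0006, 0.0017], [-0.001, 0.002, 0.63]]]
rows 11 shift [0.0002, -0.0006, 0.0017] rot [-0.0, 0.003, 1.28]
[[[0.0, -0.0001, 0.0002], [-0.0, 0.0, 0.116]], [[0.0, -0.0001, 0.0003], [-0.0, 0.0, 0.233]], [[0.0, -0.0002, 0.0005], [-0.0, 0.001, 0.349]], [[0.0001, -0.0002, 0.0006], [-0.0, 0.001, 0.465]], [[0.0001, -0.0003, 0.0008], [-0.0, 0.001, 0.582]], [[0.0001, -0.0003, 0.0009], [-0.0, 0.001, 0.698]], [[0.0001, -0.0004, 0.0011], [-0.0, 0.002, 0.814]], [[0.0001, -0.0004, 0.0013], [-0.0, 0.002, 0.931]], [[0.0001, -0.0005, 0.0014], [-0.0, 0.002, 1.047]], [[0.0002, -0.0006, 0.0016], [-0.0, 0.002, 1.164]], [[0.0002, -0.0006, 0.0017], [-0.0, 0.003, 1.28]]]
```

View pics/side5z.png

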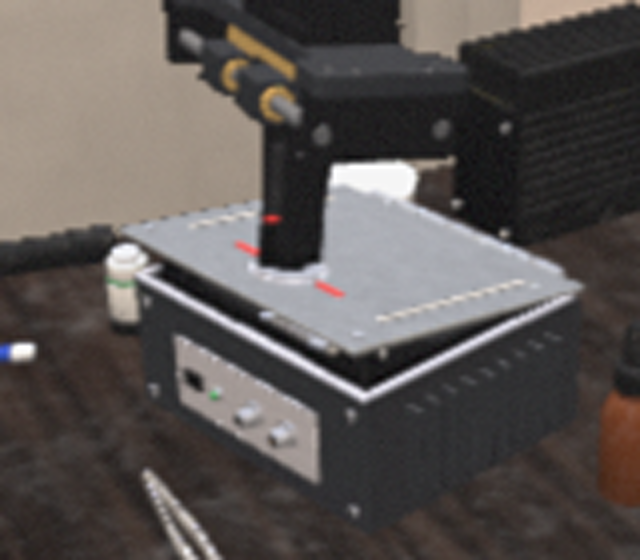

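Call:
step_arm:
  increments:
    - [[0,0,0],[0,0,0.11]]
    - [[0,0,0],[0,0,0.23]]
    - [[0,0,0],[0,0,0.35]]
    - [[0,0,0],[0,0,0.47]]
    - [[0,0,0],[0,0,0.58]]

```text
time: 5.6
ee_pos: [0.4849, 0.1018, 0.1171]
eef_rot: [0.283, 0.956, -0.044, -0.063]
ft_force: [0.2, 0.6, -0.1]
width: 0.0087
```

Run:
```python
from st import *
c=fast(q,.155,0,[(0,0,.0125)])[0]; plan(s,c,toolR(q,.155,0),w=.12)
```

```text
{'time': 5.6, 'joint_positions': [-0.5964, 0.2588, 0.3406, 1.8145, -0.0817, 1.2377, 0.7686], 'ee_pos': [0.4849, 0.1018, 0.1171], 'eef_rot': [0.2828, 0.9561, -0.0435, -0.0633], 'ft_force': [0.2204, 0.6397, -0.1069], 'torque': [0.2478, -0.208, 0.0411], 'width': 0.0087}
rows 6 shift [-0.0002, -0.0007, 0.0017] rot [0.0, 0.003, 0.695]
[[[-0.0, -0.0001, 0.0003], [0.0, 0.0, 0.116]], [[-0.0001, -0.0002, 0.0006], [0.0, 0.001, 0.232]], [[-0.0001, -0.0003, 0.0009], [0.0, 0.001, 0.348]], [[-0.0001, -0.0004, 0.0012], [0.0, 0.002, 0.463]], [[-0.0002, -0.0005, 0.0014], [0.0, 0.002, 0.579]], [[-0.0002, -0.0007, 0.0017], [0.0, 0.003, 0.695]]]
```

Call:
step_arm:
  increments:
    - [[0,0,0],[0,0,0.12]]
    - [[0,0,0],[0,0,0.24]]
    - [[0,0,0],[0,0,0.36]]
    - [[0,0,0],[0,0,0.48]]
    - [[0,0,0],[0,0,0.6]]

```text
time: 6.1
ee_pos: [0.4849, 0.1019, 0.1171]
eef_rot: [0.555, 0.829, -0.06, -0.047]
ft_force: [0.6, 1.7, -0.5]
width: 0.0091
```

Call:
step_arm:
  increments:
    - [[0,0,0],[0,0,0.05]]
    - [[0,0,0],[0,0,0.1]]
    - [[0,0,0],[0,0,0.1]]

```text
time: 6.4
ee_pos: [0.4849, 0.1019, 0.1171]
eef_rot: [0.596, 0.8, -0.063, -0.044]
ft_force: [-0.3, 0.3, -1.3]
width: 0.009
```

Run:
```python
from st import *
for n in("side",):
    c=r.camera(n); im=c["pixels"]; np.savez("pics/side6.npz",**c); a=im[130:270,190:350]
    cv2.imwrite(f"pics/{n}6z.png",cv2.resize(a,None,fx=4,fy=4,interpolation=cv2.INTER_CUBIC))
c=fast(q,.155,0,[(0,0,.0125)])[0]; plan(s,c,toolR(q,.155,0),w=.12)
```

```text
{'time': 6.4, 'joint_positions': [-0.6737, 0.2648, 0.4306, 1.8184, -0.1048, 1.2374, 0.0844], 'ee_pos': [0.4849, 0.1019, 0.1171], 'eef_rot': [0.5956, 0.7996, -0.0627, -0.0442], 'ft_force': [-0.2545, 0.2897, -1.3157], 'torque': [0.018, -0.1661, -0.046], 'width': 0.009}
rows 1 shift [-0.0007, -0.0005, 0.0017] rot [0.001, 0.002, -0.01]
[[[-0.0007, -0.0005, 0.0017], [0.001, 0.002, -0.01]]]
```

View pics/side6z.png

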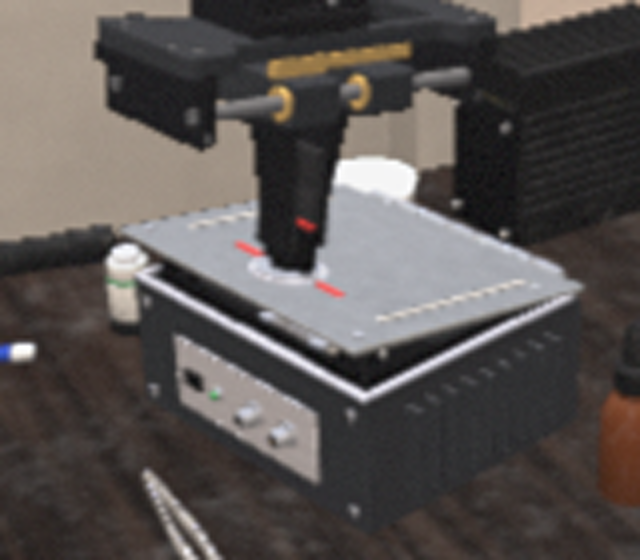

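Call:
step_arm:
  increments:
    - [[0,0,0],[0,0,0]]
    - [[0,0,0],[0,0,0]]
    - [[0,0,0],[0,0,0]]
    - [[0,0,0],[0,0,0]]
    - [[0,0,0],[0,0,0]]
  hand: 0.13

```text
time: 6.95
ee_pos: [0.485, 0.1018, 0.1171]
eef_rot: [0.595, 0.8, -0.063, -0.044]
ft_force: [-0.1, -0.2, -0.2]
width: 0.0359
```

Run:
```python
from st import *
for n in("side",):
    c=r.camera(n); im=c["pixels"]; np.savez("pics/side7.npz",**c); a=im[130:270,190:350]
    cv2.imwrite(f"pics/{n}7z.png",cv2.resize(a,None,fx=4,fy=4,interpolation=cv2.INTER_CUBIC))
for th in (.155,.11,.06,0):c=fast(q,th,0,[(0,0,0)])[0]; plan(s,c,toolR(q,th,0),w=.12)
```

```text
{'time': 6.95, 'joint_positions': [-0.6733, 0.2648, 0.4302, 1.8184, -0.1047, 1.2374, 0.0863], 'ee_pos': [0.485, 0.1018, 0.1171], 'eef_rot': [0.5949, 0.8002, -0.0627, -0.0443], 'ft_force': [-0.1358, -0.1591, -0.2225], 'torque': [0.0084, -0.154, -0.0181], 'width': 0.0359}
rows 1 shift [-0.0006, -0.0005, 0.0142] rot [0.001, 0.002, -0.008]
[[[-0.0006, -0.0005, 0.0142], [0.001, 0.002, -0.008]]]
rows 1 shift [-0.0006, -0.0005, 0.0198] rot [-0.044, 0.003, -0.008]
[[[-0.0006, -0.0005, 0.0198], [-0.044, 0.003, -0.008]]]
rows 1 shift [-0.0005, -0.0001, 0.026] rot [-0.094, 0.003, -0.008]
[[[-0.0005, -0.0001, 0.026], [-0.094, 0.003, -0.008]]]
rows 2 shift [-0.0005, 0.0006, 0.0334] rot [-0.154, 0.003, -0.008]
[[[-0.0003, 0.0003, 0.0167], [-0.077, 0.002, -0.004]], [[-0.0005, 0.0006, 0.0334], [-0.154, 0.003, -0.008]]]
```

View pics/side7z.png

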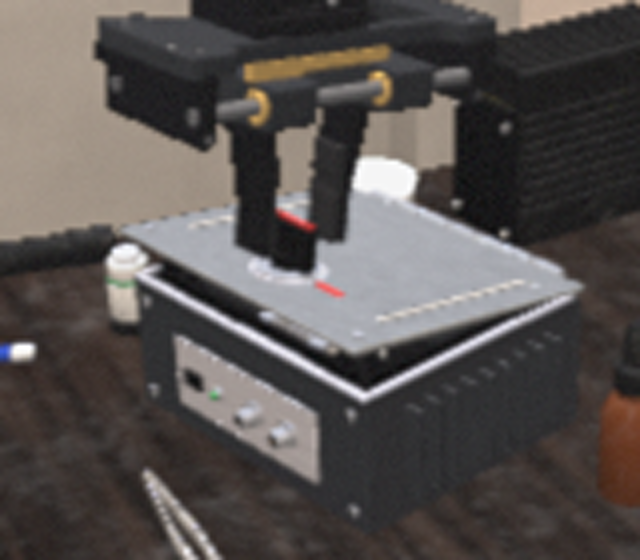

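Run:
```python
from st import *
S=np.load("pics/side7.npz")
z=lambda P:((proj(S,P)-[190,130]+.5)*4-.5)
for ph in (-.2,-.1,0,.1,.2):
    a=z(fast(q,.155,ph,[(0,.017,.027),(0,-.017,.027)])); d=a[1]-a[0]; print(ph,a.round().tolist(),round(d[1]/d[0],3))
im=S["pixels"].astype(int); m=((im[...,2]>150)&(im[...,1]<90)&(im[...,0]<90)).astype(np.uint8)
n,l,st_,ce=cv2.connectedComponentsWithStats(m,connectivity=8)
for i in range(1,n):
    if st_[i][4]>4 and 190<ce[i][0]<350: 
        ys,xs=np.where(l==i); vx,vy,_,_=cv2.fitLine(np.c_[xs,ys].astype(np.float32),cv2.DIST_L2,0,.01,.01).ravel(); print(ce[i],st_[i][4],vy/vx)
```

```text
{'time': 7.0, 'joint_positions': [-0.6733, 0.2648, 0.4302, 1.8184, -0.1047, 1.2374, 0.0862], 'ee_pos': [0.4849, 0.1018, 0.1171], 'eef_rot': [0.5949, 0.8001, -0.0627, -0.0443], 'ft_force': [-0.2759, -0.4093, 0.6727], 'torque': [-0.0205, -0.1428, -0.0257], 'width': 0.0368}
-0.2 [[277.0, 209.0], [311.0, 232.0]] 0.684
-0.1 [[274.0, 209.0], [314.0, 231.0]] 0.561
0 [[272.0, 209.0], [316.0, 231.0]] 0.469
0.1 [[269.0, 210.0], [319.0, 230.0]] 0.396
0.2 [[267.0, 211.0], [321.0, 229.0]] 0.337
[263.5   184.875] 8 0.4469327
```

Call:
step_arm:
  increments:
    - [[0,0,0.006],[-0.01,0.002,0]]
    - [[0,0,0.011],[-0.02,0.002,0]]
    - [[0,0,0.014],[-0.03,0.002,0]]
    - [[0,0,0.017],[-0.04,0.002,0]]
    - [[0,0,0.02],[-0.045,0.002,0]]

```text
time: 7.5
ee_pos: [0.4819, 0.1008, 0.0971]
eef_rot: [0.596, 0.801, -0.044, -0.032]
ft_force: [0.4, -0.9, 1.0]
width: 0.0376
```

Run:
```python
from st import *
for th in (.11,.08,.05,0):c=fast(q,th,0,[(0,0,0)])[0]; plan(s,c,toolR(q,th,0),w=.12)
```

```text
{'time': 7.5, 'joint_positions': [-0.6762, 0.2444, 0.4271, 1.8833, -0.1041, 1.1455, 0.0853], 'ee_pos': [0.4819, 0.1008, 0.0971], 'eef_rot': [0.5958, 0.8013, -0.0438, -0.0315], 'ft_force': [0.371, -0.9395, 1.0018], 'torque': [-0.1797, -0.01, 0.0007], 'width': 0.0376}
rows 1 shift [-0.0005, -0.0003, -0.0004] rot [0.002, 0.001, -0.008]
[[[-0.0005, -0.0003, -0.0004], [0.002, 0.001, -0.008]]]
rows 1 shift [-0.0005, -0.0003, 0.0033] rot [-0.028, 0.001, -0.008]
[[[-0.0005, -0.0003, 0.0033], [-0.028, 0.001, -0.008]]]
rows 1 shift [-0.0005, -0.0002, 0.007] rot [-0.058, 0.001, -0.008]
[[[-0.0005, -0.0002, 0.007], [-0.058, 0.001, -0.008]]]
rows 1 shift [-0.0005, 0.0002, 0.0132] rot [-0.108, 0.001, -0.008]
[[[-0.0005, 0.0002, 0.0132], [-0.108, 0.001, -0.008]]]
```

Call:
step_arm:
  increments:
    - [[0,0,0.0012],[-0.01,0,0]]
    - [[0,0,0.0025],[-0.02,0,0]]
    - [[0,0,0.004],[-0.03,0,0]]

```text
time: 7.8
ee_pos: [0.4815, 0.1007, 0.0932]
eef_rot: [0.596, 0.802, -0.031, -0.022]
ft_force: [-0.3, -0.4, 0.4]
width: 0.0384
```

Call:
step_arm:
  increments:
    - [[0,0,0.001],[-0.01,0,0]]
    - [[0,0,0.002],[-0.02,0,0]]
    - [[0,0,0.003],[-0.03,0,0]]

```text
time: 8.1
ee_pos: [0.4812, 0.1006, 0.0901]
eef_rot: [0.597, 0.802, -0.019, -0.013]
ft_force: [-1.1, 0.5, 0.0]
width: 0.0381
```

Run:
```python
from st import *
for n in("side",):
    c=r.camera(n); im=c["pixels"]; np.savez("pics/side8.npz",**c); a=im[130:270,190:350]
    cv2.imwrite(f"pics/{n}8z.png",cv2.resize(a,None,fx=4,fy=4,interpolation=cv2.INTER_CUBIC))
for th in (.05,.02,0):c=fast(q,th,0,[(0,0,0)])[0]; plan(s,c,toolR(q,th,0),w=.12)
```

```text
{'time': 8.1, 'joint_positions': [-0.6844, 0.2016, 0.4257, 1.9435, -0.0916, 1.0621, 0.0743], 'ee_pos': [0.4812, 0.1006, 0.0901], 'eef_rot': [0.5965, 0.8023, -0.0189, -0.0132], 'ft_force': [-1.0941, 0.4862, 0.0499], 'torque': [-0.1122, 0.0895, -0.0623], 'width': 0.0381}
rows 1 shift [-0.0006, -0.0003, -0.0] rot [0.004, 0.001, -0.008]
[[[-0.0006, -0.0003, -0.0], [0.004, 0.001, -0.008]]]
rows 1 shift [-0.0006, -0.0003, 0.0037] rot [-0.026, 0.001, -0.008]
[[[-0.0006, -0.0003, 0.0037], [-0.026, 0.001, -0.008]]]
rows 1 shift [-0.0006, -0.0003, 0.0062] rot [-0.046, 0.001, -0.008]
[[[-0.0006, -0.0003, 0.0062], [-0.046, 0.001, -0.008]]]
```

View pics/side8z.png

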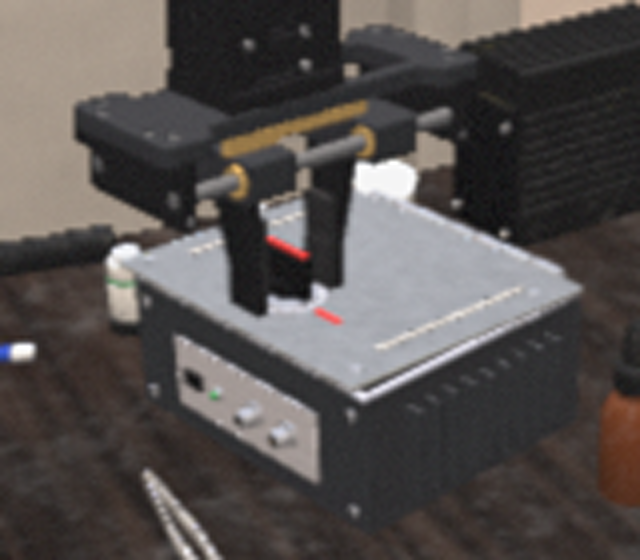

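Call:
step_arm:
  increments:
    - [[0,0,0.001],[-0.01,0,0]]
    - [[0,0,0.002],[-0.02,0,0]]
    - [[0,0,0.003],[-0.03,0,0]]
    - [[0,0,0.003],[-0.03,0,0]]

```text
time: 8.55
ee_pos: [0.4811, 0.1006, 0.0871]
eef_rot: [0.597, 0.802, -0.006, -0.004]
ft_force: [1.6, 0.5, 1.3]
width: 0.038
```

Call:
step_arm:
  increments:
    - [[0,0,0.001],[-0.008,0,0]]
    - [[0,0,0.002],[-0.016,0,0]]
    - [[0,0,0.002],[-0.016,0,0]]

```text
time: 8.85
ee_pos: [0.4811, 0.1006, 0.0851]
eef_rot: [0.597, 0.802, 0.0, 0.001]
ft_force: [-0.2, 0.6, 2.7]
width: 0.0378
```

Run:
```python
from st import *
for n in("side",):
    c=r.camera(n); im=c["pixels"]; np.savez("pics/side9.npz",**c); a=im[130:270,190:350]
    cv2.imwrite(f"pics/{n}9z.png",cv2.resize(a,None,fx=4,fy=4,interpolation=cv2.INTER_CUBIC))
for th in (.02,0):c=fast(q,th,0,[(0,0,0)])[0]; plan(s,c,toolR(q,th,0),w=.12)
```

```text
{'time': 8.85, 'joint_positions': [-0.6898, 0.1694, 0.4244, 1.9891, -0.0814, 0.9973, 0.0653], 'ee_pos': [0.4811, 0.1006, 0.0851], 'eef_rot': [0.5967, 0.8025, 0.0005, 0.0011], 'ft_force': [-0.203, 0.636, 2.6947], 'torque': [0.006, 0.0884, -0.0206], 'width': 0.0378}
rows 1 shift [-0.0006, -0.0003, -0.0013] rot [0.022, 0.001, -0.008]
[[[-0.0006, -0.0003, -0.0013], [0.022, 0.001, -0.008]]]
rows 1 shift [-0.0006, -0.0004, 0.0011] rot [0.002, 0.001, -0.008]
[[[-0.0006, -0.0004, 0.0011], [0.002, 0.001, -0.008]]]
```

View pics/side9z.png

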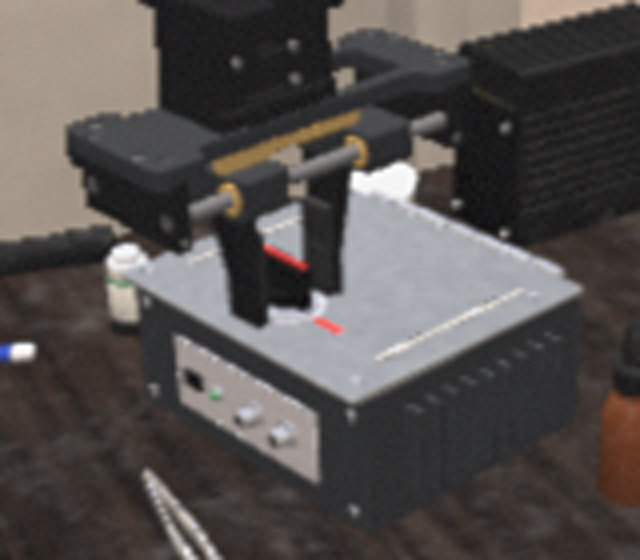

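Call:
step_arm:
  increments:
    - [[0,0,0.0005],[0,0,0]]
    - [[0,0,0.001],[0,0,0]]
    - [[0,0,0.001],[0,0,0]]

```text
time: 9.2
ee_pos: [0.4811, 0.1006, 0.0844]
eef_rot: [0.597, 0.802, 0.0, 0.001]
ft_force: [-2.5, 0.2, 8.4]
width: 0.038
```

Call:
step_arm:
  increments:
    - [[0,0,0.0005],[0,0,0]]
    - [[0,0,0.0005],[0,0,0]]

```text
time: 9.4
ee_pos: [0.4811, 0.1006, 0.0845]
eef_rot: [0.597, 0.802, 0.0, 0.001]
ft_force: [-3.8, -0.8, 11.1]
width: 0.0377
```

Call:
step_arm:
  increments:
    - [[0,0,0.0005],[0,0,0]]
    - [[0,0,0.0005],[0,0,0]]

```text
time: 9.6
ee_pos: [0.4811, 0.1006, 0.0844]
eef_rot: [0.597, 0.802, 0.0, 0.001]
ft_force: [-3.7, -0.1, 11.7]
width: 0.0379
```

Call:
step_arm:
  increments:
    - [[0,0,0.0008],[0,0,0]]
    - [[0,0,0.0008],[0,0,0]]
    - [[0,0,0.0008],[0,0,0]]

```text
time: 9.9
ee_pos: [0.4811, 0.1006, 0.0844]
eef_rot: [0.597, 0.802, 0.0, 0.0]
ft_force: [-5.5, -1.4, 15.3]
width: 0.0375
```

Run:
```python
from st import *
F=[]
for i in range(3):
    c=r.camera("side"); F.append(r.read_state()["ft_force"])
print(np.round(F,1).tolist(), r.read_state()["ee_pos"])
im=c["pixels"]; np.savez("pics/side10.npz",**c); cv2.imwrite("pics/side10z.png",cv2.resize(im[130:270,190:350],None,fx=4,fy=4,interpolation=cv2.INTER_CUBIC))
t=r.camera("top"); cv2.imwrite("pics/top10z.png",cv2.resize(t["pixels"][160:310,170:370],None,fx=4,fy=4,interpolation=cv2.INTER_CUBIC))
z=lambda P:((proj(c,P)-[190,130]+.5)*4-.5).round().tolist()
for th in (0,.015,.03): print(th,z(cover(q,th,[(-.162,.091,.002),(-.162,-.091,.002),(-.004,-.091,.002)])),z(fast(q,th,0,[(0,.017,.027),(0,-.017,.027)])))
```

```text
{'time': 9.9, 'joint_positions': [-0.6888, 0.1716, 0.4245, 1.9885, -0.0838, 0.9972, 0.0674], 'ee_pos': [0.4811, 0.1006, 0.0844], 'eef_rot': [0.5968, 0.8024, 0.0003, 0.0003], 'ft_force': [-5.5488, -1.4084, 15.3081], 'torque': [-0.3656, 1.4378, 0.0465], 'width': 0.0375}
[[-5.6, -1.6, 15.3], [-6.2, -1.1, 16.2], [-5.6, -1.4, 15.1]] [0.48110908 0.10060052 0.08441294]
0 [[120.0, 273.0], [354.0, 402.0], [587.0, 287.0]] [[264.0, 247.0], [309.0, 269.0]]
0.015 [[120.0, 268.0], [354.0, 397.0], [587.0, 287.0]] [[265.0, 244.0], [309.0, 266.0]]
0.03 [[119.0, 264.0], [354.0, 393.0], [587.0, 287.0]] [[265.0, 240.0], [310.0, 262.0]]
```

View pics/side10z.png

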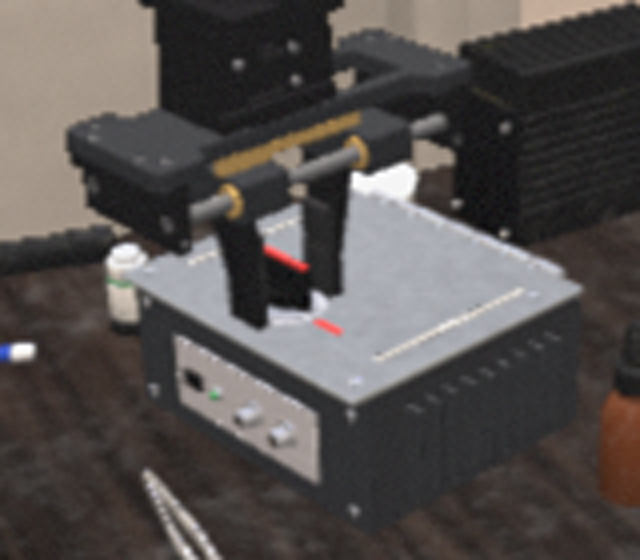

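View pics/top10z.png

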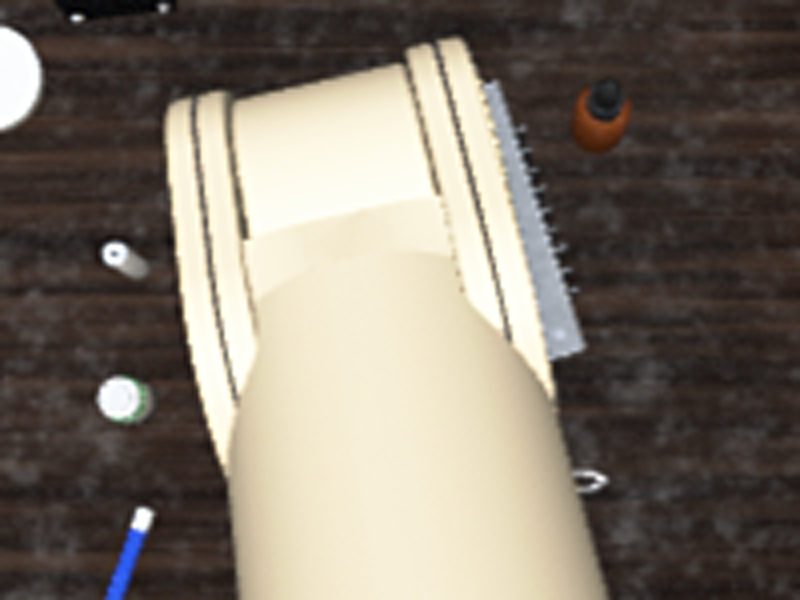

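```bash
python3 -c "
from bench import r
print(r.close_job()); s=r.read_state(); print(s['time'],s['ft_force'],s['ee_pos'])"
```

```text
the job is handed in; nothing more can be done
None
the job is handed in; nothing more can be done
```

I swung the cover down with the open fingers to about 0.155 rad and gripped the wing to turn it about 1.28 rad, into line with the red marks. I then opened to about 38 mm, pressed the cover down with both fingertips and handed in while still pressing. `close_job` gave no verdict, and the state could not be read afterwards.

What the last checks before handing in showed:
- **Cover:** the tool stopped at z = 0.0844 m and did not move while the push rose from about 8 to 15 N, so the cover sits on the rigid rim. In the side picture its corners fit the model at 0 rad, not at 0.015. The shut angle was not read directly.
- **Pin:** the cover passed 0.10 rad with almost no force, so the cross-pin went through the slot.
- **Fastener:** the wing's red line matches the 0 rad prediction within about a pixel of the enlarged picture. It lines up and is not locked.
- **Forces:** the highest wrist reading was about 17 N, and no check disagreed.
- **Loose things:** the objective, post and bottle look unmoved in the last top picture. The arm hid most of the tweezers there; their right tip is where it was, and the part seen from the side looks unmoved.

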